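# Pop open the latched cap box and cap the spool

### The job

Twist the spring-return latch knob on the front of the steel cap box clockwise all the way to its stop so that the lid springs open, then let the knob return home. Take the blanking cap out of the box and lay it flat, knob up and centred, on the mouth of the standing reducer spool. Leave the spool standing where it is, and do not disturb the vessels and bottles standing around.

Things in the scene. Friction and masses are not known exactly. Their poses are not given: they have to be found in the camera images.
- cap_box: Fixed metal box for clean caps. Origin: on the worktop under its base plate (x -111 to +95 mm, y -73 to +73 mm, 8 mm thick); x runs from the latch knob to the lid's hinge, z up. Latch knob axis upright at x = -85 mm, y = 0. Behind it an open tub with 3 mm walls: outside x -36 to +82 mm, y -67 to +67 mm, rim 62 mm high, inner floor (black) 12 mm high.
- latch_knob (a joint): Turn of the latch knob, rad: 0 home, growing clockwise from above, hard stop at 1.15. A spring returns it to 0 when let go (0.06 N m at home, 0.20 at the stop). Its steel tongue, 64 mm from the axis, at home points along box +x and lies over the lid's front edge; past about 0.97 rad it clears the lid, which then rises by itself. Hold the knob until the lid is up.
- knob_grip (a point): Grip point of the latch knob, on its axis, 102 mm above the worktop, 16 mm below the top of the grip bar. The bar is black plastic, 68 mm long, 16 mm thick, from 78 to 118 mm above the worktop. The point turns with the knob: x along the bar (at home along the box's x), z up.
- box_lid (a joint): Opening angle of the sheet-steel lid, rad: 0 shut (top 69 mm above the worktop), 1.75 fully open, just past upright. Hinge along y at the box's back (x = 86 mm, 64 mm high). Its hinge spring opens it within about 3 s once the tongue is clear and keeps it open; then it reaches 0.19 m high behind the tub.
- blank_cap: Loose steel blanking cap, 0.13 kg: a round disc 72 mm across and 8 mm thick with a round upright knob 30 mm across rising from it to 42 mm total height. Origin: centre of the disc's underside; z up through the knob. At the start it lies flat on the floor of the box, under the lid, up to 12 mm from the middle of the tub in x and y.
- cap_knob (a point): Middle of the cap's knob on its axis, 31 mm above the disc's underside (11 mm below the knob's top): where to grip it.
- reducer_spool: Loose steel reducer spool, 0.22 kg, standing upright on the worktop: funnel shape with a narrow waist, 100 mm tall, wide round flange 75 mm across at the top. Origin: centre of its underside; z up.
- spool_mouth (a point): Centre of the spool's wide top flange, 100 mm above its underside. The top plane bears the cap.
- cone_vessel: Bystander: loose grey cone-shaped vessel with a narrow neck, 100 mm across, 140 mm tall, origin at the centre of its underside. Leave alone.
- bottle: Bystander: loose whitish empty sample bottle with a white cap, 68 mm across, 208 mm tall, origin at the centre of its underside. Leave alone.
Things that resemble listed ones, but are neither listed nor needed, are in the scene too. What is shaped like the reducer_spool but pink is not meant.

How it is judged (in metres and radians):
On the way, in this order (a step that is already met when the one before it is completed fails the run):
1. the latch knob is twisted to its stop (value of joint latch_knob above 1.05 rad), for 0.1 s.
2. the lid has sprung open and the latch knob is back home (value of joint latch_knob below 0.1 rad and value of joint box_lid above 1.3 rad), for 0.2 s.
3. the cap is lifted out of the box (z of blank_cap in the frame of cap_box above 0.08 m), for 0.1 s.
At the end, for the whole second after the job is handed in: The latch knob is home (below 0.1 rad) and the lid open (beyond 1.3 rad); the cap rests flat, knob up, on the spool's top flange (height within 4 mm, tilt under 0.08 rad), its centre within 10 mm of the mouth's centre, at rest; the spool stands upright within 30 mm of where it stood (all of step 2 and horizontal distance between blank_cap and spool_mouth below 0.01 m and z of blank_cap in the frame of reducer_spool between 0.096 and 0.104 m and angle between each of blank_cap, reducer_spool's own z axis and vertical below 0.08 rad and distance of reducer_spool from where it was at the start of the episode below 0.03 m and linear speed of blank_cap below 0.02 m/s); the robot touches nothing.
It fails at once if the spool is tipped by more than 0.35 rad (angle between reducer_spool's own z axis and vertical above 0.35 rad).
It fails at once if the cone vessel is shifted by more than 40 mm or tipped (distance of cone_vessel from where it was at the start of the episode above 0.04 m or angle between cone_vessel's own z axis and vertical above 0.35 rad).
It fails at once if the bottle is shifted by more than 40 mm or tipped (distance of bottle from where it was at the start of the episode above 0.04 m or angle between bottle's own z axis and vertical above 0.35 rad).
It also fails if it takes over 51 s, if anything falls off the work surface, if the arm or the gripper's body presses on something with over 40 N, if the wrist force passes 120 N, or if a joint passes its speed limit or range.

### The arm

A 6-joint arm with a two-finger parallel gripper is mounted at the origin on a cart in front of the work surface, level with it; the furniture and walls round the work are solid. World frame = base frame: x ahead of the robot, y to its left, z up, the work surface at z = 0. Lengths are in mm, angles in rad, forces in N, time in s.
With the tool pointing down it reaches from about 350 to 975 mm from the base axis. Payload 4.9 kg.
Tool frame: the origin (TCP) lies between the finger pads; the fingertips stand 14 mm ahead of it and the grasp point (between the pads) lies 5 mm behind it; z points along the fingers, y is the line along which they close (so a half turn about z gives the same grasp; the last joint's range is limited). The gripper opens to 85 mm and grips with 20 to 120 N. Pads are 22 mm wide; open, the fingers measure 114 mm over their backs; the gripper's body (76 mm by 85 mm) begins 54 mm behind the grasp point. The pads swing forward as they close: fully open they stand 13 mm farther back than shut.
Start: joints at [1.088, 0.053, 1.613, -0, 1.476, -0.119], TCP at [222.381, 584.079, 245.304] pointing down, gripper open.
Joint ranges: [-3.01, 3.01], [-1.01, 2.22], [0.06, 2.58], [-1.02, 4.17], [0.09, 2.62], [-3.14, 3.14]. Speed limits (rad/s): [2.57, 2.57, 3.14, 3.14, 3.14, 3.14].

### API

Orientations are given as a unit quaternion [x, y, z, w].
In Python, from plant import manip, vision, job gives the robot as it stands.
- The arm moves only by the shell command python3 -m inch 'ROWS' [OPENING]. ROWS is JSON, a list that holds one entry, the list of rows, each a list of 4 numbers: the shift along the tool's x, y, z in m, then the turn about the tool's z in degrees. In form: [[[x, y, z, yaw], ...]]. A call has exactly 8 rows; each row shifts and turns the commanded pose from where the row before left it, along the tool's axes as they then stand; what a row does not reach is not made up. A row lasts 1/8 s, in which the tool goes at most 62.5 mm and 10.7 degrees, less where a joint would pass 70% of its speed; a pose out of reach is approached as far as the arm can. A call is refused whole if a number of a shift passes 0.0625 or a number of a turn 10.7, either way. A call with a gripper value outside its range is refused whole. OPENING is the closure, from 0 (fully open) to 1 (shut), set as the call begins (- or left out, the last holds). The fingers move at their own pace and stop on an object; the grip force is fixed at half the most. Time passes only in rows, so rows that do not move let the fingers close, or fill a call up. It gives the time, the measured TCP pose, the force, the opening and the grip force at its end, in the units of the state.
- manip.observe(): the state, without advancing time (a new reading comes with each control period).
- vision.grab_frame(name): name is "scene" or "side" or "wrist"; returns the picture (384x512x3 uint8, red, green, blue); there is no depth.
- vision.camera_model(name): a dict with "intrinsics" (3x3 intrinsics, pixels), "world_from_camera" (4x4, takes a point from camera to world coordinates). Camera axes: x right, y down, z forward; pixel columns grow to the right and rows downward; lengths in mm; the calibration is good to about 2 mm. A picture is of the moment at which its call begins: read the wrist's pose just before it. camera_model takes no time and is no camera call; for the wrist camera it gives the pose at the moment of the call.
- job.job_done(): hands the job in; it is judged then, once.
The state is a dict: "t": time; "joints": joint angles; "joint_vel": joint speeds; "tau": joint torques, N m; "eef_pos": TCP position; "tool_rot": TCP orientation; "wrist_force": force on the tool from outside, world axes, zero at the start; "moment": the same for the moment, N m; "width": opening from 0.0 (shut) to 1.0 (fully open); "grasp_force": force on a finger pad.
Only numpy, scipy, OpenCV 4.12 (cv2) and the standard library are available. Lean on these libraries where they do the work, as an engineer would, in place of code of your own. Each camera call takes 0.05 s, during which the arm holds its last target. There are 200 camera calls.

## Working session

There is one attempt and no reset: what is moved stays moved. The work goes in short steps, Python scripts to look and compute and a shell command to move; the robot and the scene stay as the last step left them, time stands still between calls to the robot, and variables do not carry over. Pictures are saved under pics/ and viewed, at most 12 in all, crops included, and the job is handed in when it is done.

```bash
mkdir -p pics; ls; cat > h.py <<'E'
import numpy as np, cv2
from plant import manip, vision, job
def grab(n,f=None):
    m=vision.camera_model(n); im=vision.grab_frame(n)
    if f: cv2.imwrite('pics/'+f,im[:,:,::-1])
    return im,m
def ray(m,u,v):
    K=np.array(m["intrinsics"]);T=np.array(m["world_from_camera"])
    return T[:3,3],T[:3,:3]@np.linalg.solve(K,[u,v,1.])
def plane(m,u,v,z):
    o,d=ray(m,u,v); return o+d*(z-o[2])/d[2]
def proj(m,p):
    K=np.array(m["intrinsics"]);T=np.array(m["world_from_camera"])
    q=K@(T[:3,:3].T@(np.array(p,float)-T[:3,3])); return q[:2]/q[2]
E
python3 - <<'E'
from h import *
a,m=grab('scene');b,m2=grab('side')
cv2.imwrite('pics/a.png',np.vstack([a,b])[:,:,::-1][:, :])
cv2.imwrite('pics/a1.png',cv2.resize(a,(800,600))[:,:,::-1]);cv2.imwrite('pics/b1.png',cv2.resize(b,(800,600))[:,:,::-1])
np.save('a.npy',a);np.save('b.npy',b)
for k in(m,m2):print(np.round(np.array(k['world_from_camera']),2).tolist())
s=manip.observe();print(s)
E
```

```text
pics
[[0.62, -0.42, 0.66, -337.2], [-0.78, -0.35, 0.52, -643.63], [0.01, -0.84, -0.55, 824.29], [0.0, 0.0, 0.0, 1.0]]
[[0.99, -0.09, 0.1, 450.04], [-0.14, -0.53, 0.84, -883.8], [-0.02, -0.84, -0.54, 685.68], [0.0, 0.0, 0.0, 1.0]]
{'t': 0.1, 'joints': array([ 1.08799346e+00,  5.32996614e-02,  1.61414789e+00, -1.94917671e-05,
        1.47598515e+00, -1.19007085e-01]), 'joint_vel': array([ 0.00022575, -0.00175604, -0.00122121,  0.00050878,  0.00378136,
        0.00022917]), 'tau': array([-4.82281339e-04, -3.94905210e+01, -3.71363175e+01, -1.22148722e-04,
        3.95400086e-03, -6.83855234e-06]), 'eef_pos': array([222.15059957, 583.61900843, 244.18571443]), 'tool_rot': array([ 1.80895487e-01,  9.83501894e-01, -8.81559651e-04, -2.63415075e-04]), 'wrist_force': array([ 0.29659831, -0.45563983,  0.2475406 ]), 'moment': array([-0.00612208, -0.04475448,  0.04614124]), 'grasp_force': 0.0, 'width': 0.999532363674562}
```

View pics/a1.png

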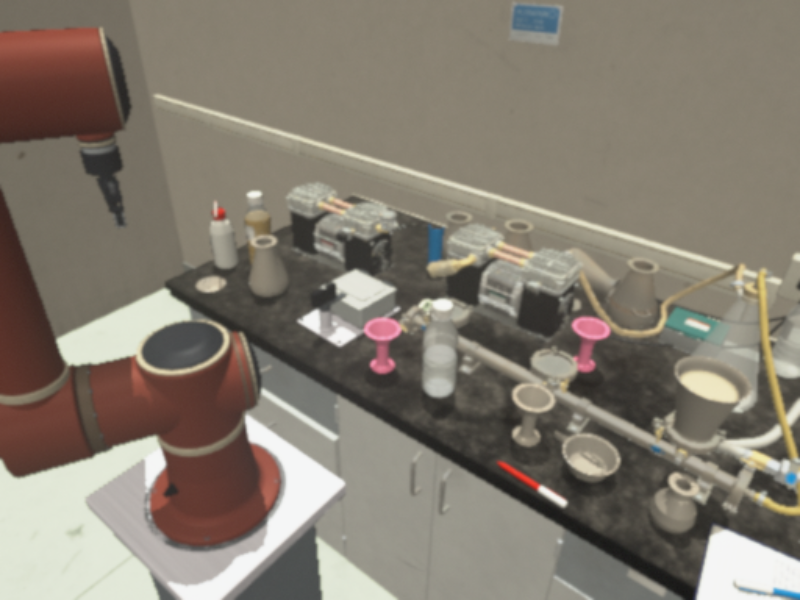

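View pics/b1.png

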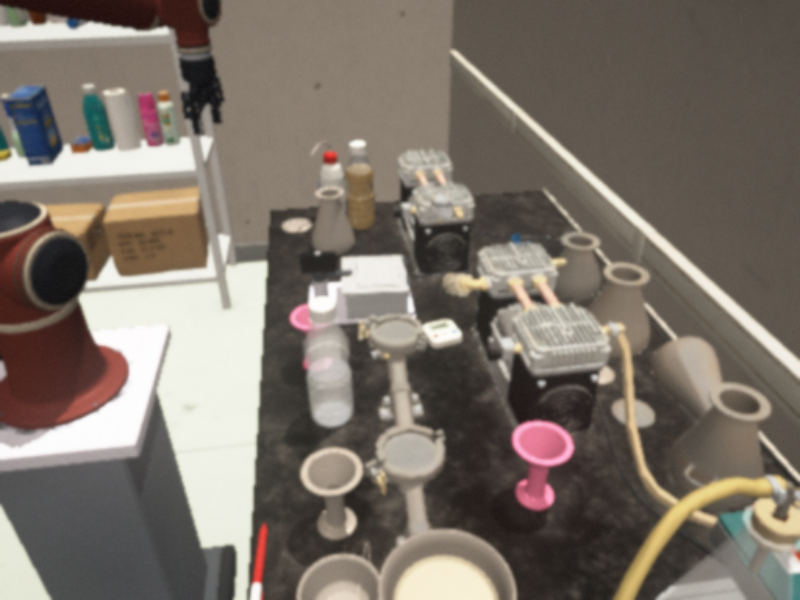

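Scene picture (800x600): the box is at (350,305) with its black knob at (325,293). Funnel shapes are the grey one at (532,412), the pink ones at (382,343) and (590,343), and the grey bowl at (590,458). The grey one at (532,412), side (335,485), is the only non-pink funnel with a waist, so it is the spool. I'll confirm with a crop.

```bash
python3 - <<'E'
from h import *
a=np.load('a.npy');b=np.load('b.npy');m=vision.camera_model('scene');m2=vision.camera_model('side')
def crop(im,x,y,w,h,s):return cv2.resize(im[y:y+h,x:x+w],(w*s,h*s),interpolation=cv2.INTER_CUBIC)
c=np.vstack([np.hstack([crop(a,185,160,80,70,5),crop(b,185,150,80,70,5)]),np.hstack([crop(a,320,235,80,50,5),crop(b,185,280,80,50,5)])])
cv2.imwrite('pics/c.png',c[:,:,::-1])
s=1.5625
for n,p,q,z in[('knob',(325,293),(320,262),118),('mouth',(533,400),(332,472),100),('bottle top',(443,306),(322,290),208)]:
    print(n,plane(m,p[0]/s,p[1]/s,z).round(),plane(m2,q[0]/s,q[1]/s,z).round())
E
```

```text
knob [429. 154. 118.] [449. 137. 118.]
mouth [ 431. -355.  100.] [ 441. -354.  100.]
bottle top [ 439. -148.  208.] [ 449. -108.  208.]
```

View pics/c.png

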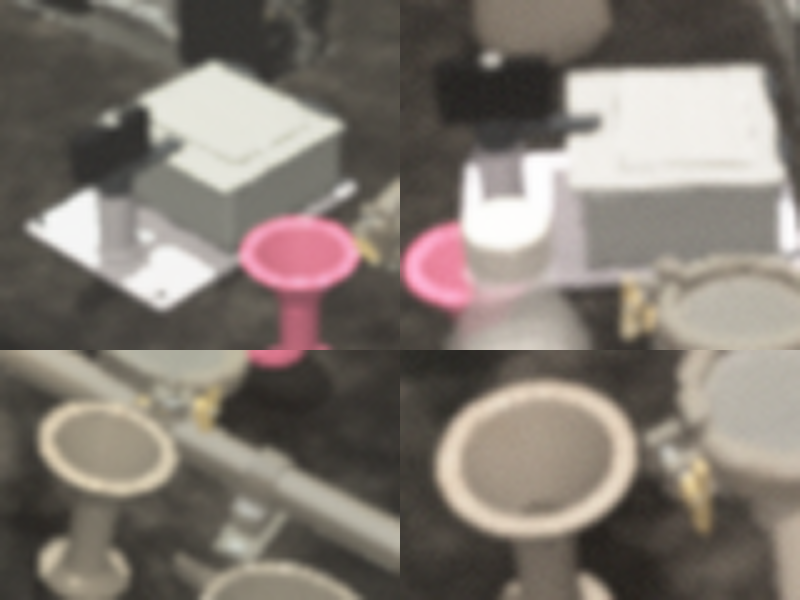

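The crops confirm that the tan-grey flared spool with a waist (mouth centre scene ≈(342,254), side ≈(212,302)) is not pink. The box knob's bar points along box +x, and plate and lid corners are visible.

```bash
python3 - <<'E'
from h import *
m=vision.camera_model('scene');m2=vision.camera_model('side')
P=lambda x,y:(185+x/5,160+y/5)
Q=lambda x,y:(185+(x-400)/5,150+y/5)
R=[plane(m,*P(*p),8)for p in[(25,228),(162,312),(355,185)]]
L=[plane(m2,*Q(*p),69)for p in[(567,68),(763,65),(782,188),(580,190)]]
L1=[plane(m,*P(*p),69)for p in[(212,62),(345,128),(228,192)]]
for g in(R,L,L1):print(np.round(g).tolist())
def fit(A,B):
    A=np.array(A,float);B=np.array(B)[:,:2];a=A-A.mean(0);b=B-B.mean(0)
    th=np.arctan2((a[:,0]*b[:,1]-a[:,1]*b[:,0]).sum(),(a*b).sum());c,s=np.cos(th),np.sin(th);Rm=np.array([[c,-s],[s,c]])
    o=B.mean(0)-Rm@A.mean(0);r=B-(A@Rm.T+o);print('th',np.degrees(th),'o',o.round(1),'knob',(o+Rm@[-85,0]).round(1),'res',r.round(1).tolist())
fit([(-111,73),(-111,-73),(95,-73)],R)
print('mouth',plane(m,341.6,254.4,100).round(1),plane(m2,212.4,301.8,100).round(1))
print('lid centre side',np.mean(L,0).round(1),'knobtop',plane(m,*P(112,145),98).round(1), plane(m2,*Q(498,88),100).round(1))
print(np.round(np.linalg.norm(np.diff(L,axis=0),axis=1)))
E
```

```text
[[417.0, 243.0, 8.0], [408.0, 96.0, 8.0], [617.0, 90.0, 8.0]]
[[493.0, 245.0, 69.0], [617.0, 228.0, 69.0], [606.0, 80.0, 69.0], [490.0, 97.0, 69.0]]
[[609.0, 228.0, 69.0], [600.0, 88.0, 69.0], [482.0, 99.0, 69.0]]
th -2.231157717938844 o [524. 166.] knob [439.  169.3] res [[1.3, 0.0], [-2.4, -0.9], [1.1, 0.9]]
mouth [ 437.6 -352.6  100. ] [ 441.2 -352.9  100. ]
lid centre side [551.7 162.7  69. ] knobtop [442.5 171.9  98. ] [448.5 170.5 100. ]
[125. 148. 117.]
```

```bash
python3 -m inch '[[[0,0,0,-8.7],[0,0,0,-8.6],[-0.032,-0.053,0,0],[-0.032,-0.053,0,0],[-0.032,-0.053,0,0],[-0.032,-0.053,0,0],[-0.032,-0.053,0,0],[-0.032,-0.053,0,0]]]'
cat >> h.py <<'E'
from scipy.spatial.transform import Rotation as Ro
def go(p,xang=None):
    s=manip.observe();R=Ro.from_quat(s['tool_rot']).as_matrix();cur=np.degrees(np.arctan2(R[1,0],R[0,0]))
    print('t',round(s['t'],2),'pos',s['eef_pos'].round(1),'F',s['wrist_force'].round(1),'xang',cur.round(1),'tilt',R[:,2].round(3),'w',round(s['width'],2),'g',round(s['grasp_force'],1))
    if p is not None: print('shift tool mm',(R.T@(np.array(p)-s['eef_pos'])).round(1), 'yaw+cw', None if xang is None else round((cur-xang+180)%360-180,1))
E
python3 -c "
from h import *
go((441,170,244),176.5)
im,m=grab('wrist','w1.png');print(np.round(m['world_from_camera'],2).tolist())
for p in[(441,170,118),(475,168,118),(407,172,118)]:print(proj(m,p))"
```

```text
t: 1.1
eef_pos: [394.7, 252.9, 245.0]
tool_rot: [0.031, 1.0, -0.0, 0.0]
wrist_force: [0.6, -0.2, 0.0]
width: 0.994
grasp_force: 0.0
t 1.1 pos [394.7 252.9 245. ] F [ 0.6 -0.2  0. ] xang 176.5 tilt [ 0. -0. -1.] w 0.99 g 0.0
shift tool mm [-51.4 -79.9   1. ] yaw+cw -0.0
[[0.06, 0.94, 0.32, 310.33], [1.0, -0.06, -0.02, 258.82], [0.0, 0.32, -0.95, 373.01], [0.0, 0.0, 0.0, 1.0]]
[167.21841254 247.3758325 ]
[170.73093941 280.62723066]
[163.42298353 211.44633618]
```

View pics/w1.png

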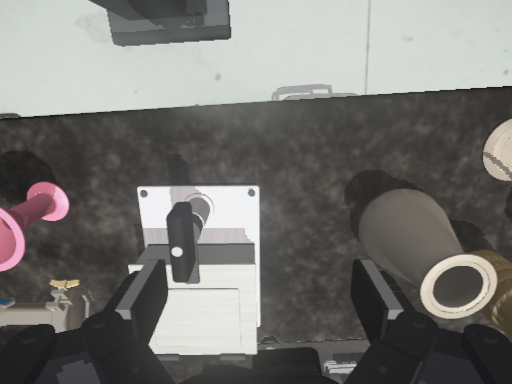

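Wrist view: bar from about (180,202) to (183,283), white dot (177,252), cone vessel well to the right at (410,245), its neck at (460,286).

```bash
python3 - <<'E'
from h import *
im=cv2.imread('pics/w1.png');m=vision.camera_model('wrist')
for p in[(177,252),(179,243),(180,203),(172,281),(192,281)]:print(p,plane(m,*p,118).round(1))
# plate corners z=8
for p in[(138,187),(259,186)]:print('plate',plane(m,*p,8).round(1))
print('cone neck',plane(m,459,286,140).round(1))
g=im.max(2)[195:290,155:210];print('\n'.join(' '.join('%3d'%v for v in r[::3]) for r in g[::5]))
E
```

```text
(177, 252) [449.1 171.1 118. ]
(179, 243) [440.4 174.2 118. ]
(180, 203) [403.3 180.6 118. ]
(172, 281) [478.6 162.  118. ]
(192, 281) [479.8 180.3 118. ]
plate [418.8 102.1   8. ]
plate [427.2 245.1   8. ]
cone neck [484.9 410.1 140. ]
243 243 243 243 243 223 192 193 191 195 196 167 175 198 204 204 198 203 243
243 243 243 243 243 223 192 196 192 194 179 188 129 131 133 135 129 234 237
243 243 243 243 243 243 166  72  72  73  73  74 113 134 135 131 129 129 223
243 243 243 243 243 189  72  72  73  73  74  74  88 136 132 130 131 132 134
243 243 243 243 142  74  74  75  75  73  74  75  76  85 173 143 129 135 234
243 243 243 243  76  78  81  84  84  77  74  75  75  85  85  86 184 169 243
243 243 243 243  96  78  80  83  85  79  74  74  74 126  87  85 205 243 243
190 186 191 188 116  77  78  82  84  78  73  73  73 118 126  85 206 198 198
190 185 188 188 152  74  78  80  82  78  70  72  72 114 126 179 195 196 198
191 185 185 189 191  72  75  78  82  77  71  70  71 109 150 196 195 195 199
 86  86  87  87  87  69  74  77  79  77  70  68  70  81  96 103 104 104 105
107 108 108 108 108  68 227 228 231 157  71  67  68  69  93 114 114 114 115
108 108 109 110 110  72 147 224 221  77  69  66  68  68  96 115 115 116 116
100  70  58  71 107  85  69  71  75  77  71  65  66  67 100 113 114 115 115
 70  56  56  57 213 188  67  71  75  78  72  66  67 104 107 221 222 223 224
 55  55  55  57 226 227  65  71  74  78  73  67  68 121 114 226 226 226 227
 52  54  55  57 211 230  65  71  73  78  75  69 113 121 117 221 232 233 233
 54  54  55  57 192 229 123  70  74  78  78  95 118 121 117 206 229 230 230
 53  55  56  59 113 229 228 228 228 228 228 228 229 229 229 229 229 229 230
```

```bash
python3 -m inch '[[[-0.02,-0.0262,0,0],[-0.02,-0.0262,0,0],[-0.0172,-0.0261,0,0],[0,0,0.03,0],[0,0,0.03,0],[0,0,0,0],[0,0,0,0],[0,0,0,0]]]' >/dev/null
python3 -c "
from h import *
go((448,171,97),176.5)
im,m=grab('wrist','w2.png')
for p in[(448,171,118),(482,169,118),(414,173,118)]:print(proj(m,p))"
```

```text
t 2.15 pos [447.5 173.3 187.1] F [-0.1  0.1  0.6] xang 176.5 tilt [ 0.003  0.001 -1.   ] w 1.0 g 0.0
shift tool mm [-0.4 -2.3 90.1] yaw+cw -0.0
[254.11062045 220.28844571]
[254.47667391 265.31063631]
[253.70441449 170.3277588 ]
```

View pics/w2.png

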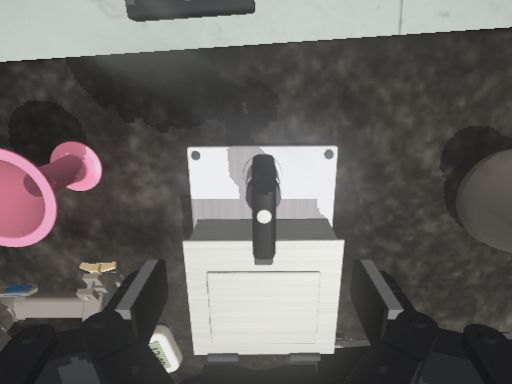

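```bash
python3 - <<'E'
from h import *
m=vision.camera_model('wrist')
go(None)
for p in[(264,216.5),(263,157),(263,258)]:print(p,plane(m,*p,118).round(1))
P=[plane(m,*p,8) for p in[(189,147),(336,147)]];print('plate',np.round(P,1),np.mean(P,0))
for p in [(185,241),(343,240)]:print('lid front',plane(m,*p,69).round(1))
for p in [(189,355),(336,355)]:print('lid back',plane(m,*p,69).round(1))
E
```

```text
t 2.2 pos [447.4 173.3 187. ] F [0.2 0.7 0. ] xang 176.5 tilt [ 0.003  0.001 -1.   ] w 1.0 g 0.0
(264, 216.5) [445.6 177.6 118. ]
(263, 157) [405.8 179.3 118. ]
(263, 258) [476.5 175.2 118. ]
plate [[415.8 109.5   8. ]
 [424.5 249.4   8. ]] [420.13137977 179.46056795   8.        ]
lid front [484.4 109.4  69. ]
lid front [491.8 242.6  69. ]
lid back [606.7  96.6  69. ]
lid back [615.6 238.8  69. ]
```

```bash
python3 -m inch '[[[0.0015,0.0035,0.02,0],[0,0,0.02,0],[0,0,0.02,0],[0,0,0.02,0],[0,0,0.01,0],[0,0,0,0],[0,0,0,0],[0,0,0,0]]]' 0
python3 -m inch '[[[0,0,0,0],[0,0,0,0],[0,0,0,0],[0,0,0,0],[0,0,0,0],[0,0,0,0],[0,0,0,0],[0,0,0,0]]]' 1
```

```text
t: 3.2
eef_pos: [446.0, 176.7, 96.3]
tool_rot: [0.031, 1.0, 0.0, 0.001]
wrist_force: [0.6, -0.7, -0.0]
width: 1.002
grasp_force: 0.0
t: 4.2
eef_pos: [445.3, 176.6, 95.4]
tool_rot: [0.031, 1.0, 0.0, -0.0]
wrist_force: [-1.3, 0.8, 2.3]
width: 0.179
grasp_force: 59.1
```

```bash
python3 -c "from h import *;print(manip.observe()['joints'].round(2))"; python3 -m inch '[[[0,0,0,9],[0,0,0,9],[0,0,0,9],[0,0,0,9],[0,0,0,9],[0,0,0,9],[0,0,0,7],[0,0,0,4]]]'; python3 -c "
from h import *
s=manip.observe();print(s['joints'].round(2),s['moment'].round(2));go(None)"
```

```text
[ 0.22 -0.16  2.08  0.    1.22 -1.29]
t: 5.2
eef_pos: [445.9, 177.5, 95.4]
tool_rot: [0.564, 0.826, 0.002, 0.0]
wrist_force: [1.9, 5.1, -1.3]
width: 0.179
grasp_force: 58.8
[ 0.22 -0.16  2.08  0.    1.22 -0.15] [ 0.73 -0.19  0.19]
t 5.2 pos [445.9 177.5  95.4] F [ 1.9  5.1 -1.3] xang 111.3 tilt [ 0.002  0.002 -1.   ] w 0.18 g 58.8
```

```bash
Z='[[[0,0,0,0.5],[0,0,0,0],[0,0,0,0],[0,0,0,0],[0,0,0,0],[0,0,0,0],[0,0,0,0],[0,0,0,0]]]'
python3 -m inch '[[[0,0,0,0.5],[0,0,0,0],[0,0,0,0],[0,0,0,0],[0,0,0,0],[0,0,0,0],[0,0,0,0],[0,0,0,0]]]' >/dev/null; python3 -m inch '[[[0,0,0,0],[0,0,0,0],[0,0,0,0],[0,0,0,0],[0,0,0,0],[0,0,0,0],[0,0,0,0],[0,0,0,0]]]'
python3 -c "
from h import *
a,m=grab('scene');b,m2=grab('side')
f=lambda i,x,y:cv2.resize(i[y:y+150,x:x+130],(390,450))
cv2.imwrite('pics/d.png',np.hstack([f(a,170,110),f(b,165,80)])[:,:,::-1])"
```

```text
t: 7.2
eef_pos: [445.9, 177.5, 95.4]
tool_rot: [0.567, 0.824, 0.002, 0.0]
wrist_force: [1.7, 6.0, -1.3]
width: 0.176
grasp_force: 58.8
```

View pics/d.png

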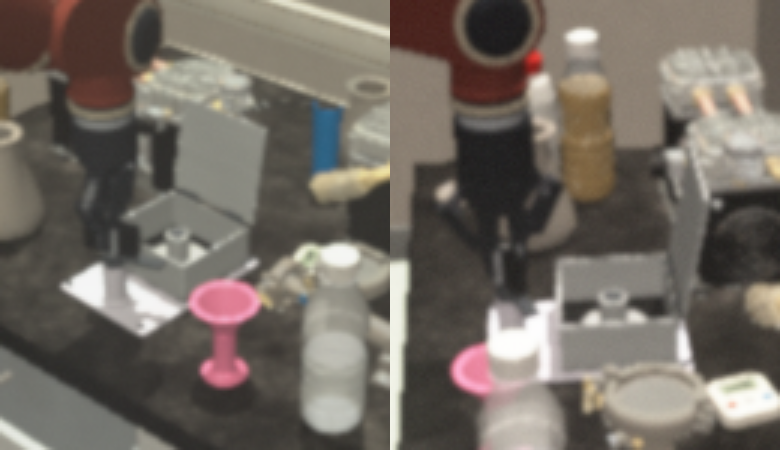

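The lid stands upright and the cap's knob is visible in the tub (left crop (178,240), right (613,298)). I'll turn the knob back while gripped, release and rise.

```bash
python3 -m inch '[[[0,0,0,-9],[0,0,0,-9],[0,0,0,-9],[0,0,0,-9],[0,0,0,-9],[0,0,0,-9],[0,0,0,-8],[0,0,0,-3.5]]]'
python3 -m inch '[[[0,0,0,0],[0,0,0,0],[0,0,0,0],[0,0,0,0],[0,0,-0.03,0],[0,0,-0.05,0],[0,0,-0.05,0],[0,0,0,0]]]' 0
python3 - <<'E'
from h import *
m=vision.camera_model('scene');m2=vision.camera_model('side')
print(plane(m,229.3,190.5,54),plane(m2,239.3,179,54))
o=np.array([446+85*.998,177.5-85*.061]);print('box',o,'tub mid',o+23*np.array([.998,-.061]))
s=manip.observe();print(s['moment'].round(2));go(None)
im,mw=grab('wrist','w3.png')
E
```

```text
t: 8.3
eef_pos: [445.3, 176.6, 95.4]
tool_rot: [0.03, 1.0, 0.0, -0.0]
wrist_force: [-1.2, 1.0, 2.2]
width: 0.178
grasp_force: 59.3
t: 9.3
eef_pos: [448.0, 177.1, 231.1]
tool_rot: [0.031, 1.0, 0.001, 0.005]
wrist_force: [0.3, -0.3, 1.2]
width: 0.999
grasp_force: 0.0
[534.01188535 151.75840581  54.        ] [550.69515715 163.74270636  54.        ]
box [530.83  172.315] tub mid [553.784 170.912]
[0.01 0.01 0.06]
t 9.3 pos [448.  177.1 231.1] F [ 0.3 -0.3  1.2] xang 176.4 tilt [ 0.01   0.002 -1.   ] w 1.0 g 0.0
```

View pics/w3.png

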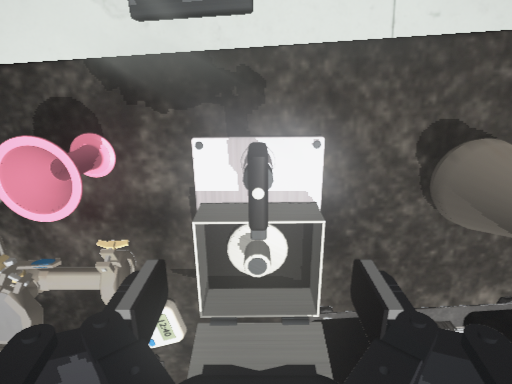

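Knob is home (dot (258,194)), lid open; cap disc at (258,248), its knob top at (257,266).

```bash
python3 - <<'E'
from h import *
im,m=grab('wrist');go(None)
g=cv2.cvtColor(im,cv2.COLOR_RGB2GRAY);roi=g[225:290,205:312]
n,l,st,c=cv2.connectedComponentsWithStats((roi>150).astype('uint8'))
for i in range(1,n):
    if st[i,4]>200:print(st[i]+[205,225,0,0,0],c[i]+[205,225])
print('knobtop',plane(m,257,266,54),'disc',plane(m,258,248,20));
go((*plane(m,257,266,54)[:2],180),176.5)
E
```

```text
t 9.4 pos [445.5 176.6 225.7] F [ 0.2 -0.3  0.4] xang 176.5 tilt [ 0.001  0.    -1.   ] w 1.0 g 0.0
[ 205  225  107   56 1954] [257.18730809 250.00255885]
knobtop [546.12898508 169.75684002  54.        ] disc [543.04050226 171.00197014  20.        ]
t 9.4 pos [445.5 176.6 225.7] F [ 0.2 -0.3  0.4] xang 176.5 tilt [ 0.001  0.    -1.   ] w 1.0 g 0.0
shift tool mm [-100.8   -0.6   45.8] yaw+cw -0.0
```

```bash
python3 -m inch '[[[-0.034,0,0,0],[-0.033,0,0,0],[-0.033,0,0.01,0],[0,0,0.02,0],[0,0,0.015,0],[0,0,0,0],[0,0,0,0],[0,0,0,0]]]' 0.4
python3 - <<'E'
from h import *
go(None);im,m=grab('wrist','w4.png');np.save('m4.npy',np.array(m['world_from_camera']))
go(None)
for p in[(545,170,54),(545,170,20)]:print(proj(m,p))
E
```

```text
t: 10.4
eef_pos: [545.4, 170.6, 181.5]
tool_rot: [0.031, 1.0, 0.0, 0.001]
wrist_force: [0.1, -0.4, 1.0]
width: 0.596
grasp_force: 0.0
t 10.4 pos [545.4 170.6 181.5] F [ 0.1 -0.4  1. ] xang 176.5 tilt [ 0.002  0.    -1.   ] w 0.6 g 0.0
t 10.45 pos [545.5 170.5 181.5] F [-0.6 -0.1 -0.7] xang 176.5 tilt [ 0.002  0.    -1.   ] w 0.6 g 0.0
[257.07635492 191.17728335]
[257.2290303  179.70699867]
```

View pics/w4.png

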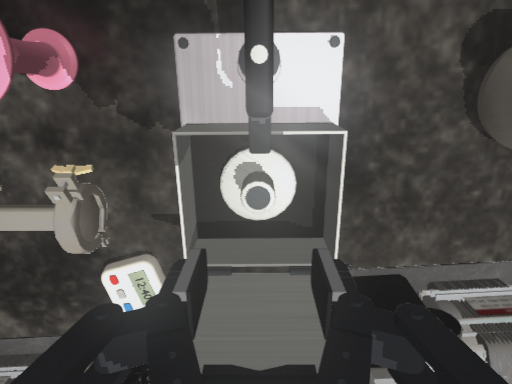

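Knob top at (259,196), disc centre (258,184): slightly beyond the prediction.

```bash
python3 - <<'E'
from h import *
m=vision.camera_model('wrist')
a=plane(m,259,196,54);b=plane(m,258,184,20);print(a,b);p=(a+b)/2
go((*p[:2],38),176.5)
E
```

```text
[549.38649178 171.3075858   54.        ] [549.26371968 170.42762299  20.        ]
t 10.45 pos [545.5 170.5 181.5] F [-0.6 -0.1 -0.7] xang 176.5 tilt [ 0.002  0.    -1.   ] w 0.6 g 0.0
shift tool mm [ -3.6   0.5 143.5] yaw+cw -0.0
```

```bash
python3 -m inch '[[[-0.0036,0.0005,0.03,0],[0,0,0.03,0],[0,0,0.03,0],[0,0,0.025,0],[0,0,0.015,0],[0,0,0.011,0],[0,0,0,0],[0,0,0,0]]]'
python3 -m inch '[[[0,0,0,0],[0,0,0,0],[0,0,0,0],[0,0,0,0],[0,0,0,0],[0,0,0,0],[0,0,0,0],[0,0,0,0]]]' 1
```

```text
t: 11.45
eef_pos: [549.5, 170.8, 40.3]
tool_rot: [0.031, 1.0, 0.0, 0.001]
wrist_force: [-0.4, 0.5, -0.7]
width: 0.601
grasp_force: 0.0
t: 12.45
eef_pos: [549.7, 170.7, 40.6]
tool_rot: [0.031, 1.0, 0.0, 0.001]
wrist_force: [-1.3, 0.3, 6.1]
width: 0.334
grasp_force: 59.8
```

```bash
python3 -m inch '[[[0,0,-0.02,0],[0,0,-0.04,0],[0,0,-0.045,0],[0,0,-0.045,0],[0,0,-0.045,0],[0,0,-0.03,0],[0,0,-0.01,0],[0,0,0,0]]]'
python3 -m inch '[[[0.004,-0.03,0,0],[0.008,-0.05,0,0],[0.009,-0.06,0,0],[0.009,-0.06,0,0],[0.009,-0.06,0,0],[0.009,-0.06,0,0],[0.008,-0.05,0,0],[0.006,-0.03,0,0]]]'
python3 -m inch '[[[0,-0.02,0,0],[0,0,0,0],[0,0,0,0],[0,0,0,0],[0,0,0,0],[0,0,0,0],[0,0,0,0],[0,0,0,0]]]'
python3 - <<'E'
from h import *
go((439,-353,270),176.5);im,m=grab('wrist','w5.png');print(proj(m,(439,-353,100)))
E
```

```text
t: 13.45
eef_pos: [548.6, 170.6, 274.4]
tool_rot: [0.031, 1.0, 0.0, 0.0]
wrist_force: [0.6, -0.4, -1.6]
width: 0.332
grasp_force: 59.3
t: 14.45
eef_pos: [460.4, -226.4, 271.5]
tool_rot: [0.032, 0.999, 0.001, -0.002]
wrist_force: [0.5, 0.2, -1.3]
width: 0.333
grasp_force: 59.5
t: 15.45
eef_pos: [460.9, -244.7, 274.3]
tool_rot: [0.031, 1.0, -0.0, 0.0]
wrist_force: [0.1, -0.2, -0.9]
width: 0.328
grasp_force: 59.5
t 15.45 pos [ 460.9 -244.7  274.3] F [ 0.1 -0.2 -0.9] xang 176.5 tilt [ 0. -0. -1.] w 0.33 g 59.5
shift tool mm [  15.2 -109.4    4.3] yaw+cw -0.0
[143.16462148 161.30959785]
```

View pics/w5.png

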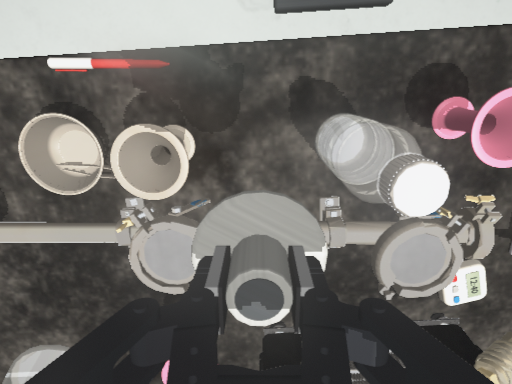

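The mouth's bright ring is at about (150,161), the bowl next to it at (62,155), and the cap is gripped upright. I'll fit the ring.

```bash
python3 - <<'E'
from h import *
im=cv2.imread('pics/w5.png');m=vision.camera_model('wrist')
g=cv2.cvtColor(im,cv2.COLOR_BGR2GRAY)
# outer flange edge: radial scan for outermost bright->dark drop
c=np.array([149.5,161.5]);pts=[]
for a in np.radians(range(0,360,5)):
    d=np.array([np.cos(a),np.sin(a)]);r=np.arange(30,48,.5)
    v=cv2.remap(g,(c[0]+r*d[0]).astype('f4')[None],(c[1]+r*d[1]).astype('f4')[None],cv2.INTER_LINEAR)[0].astype(float)
    k=np.argmax(v[:-4]-v[4:])+2
    if v[k-2]-v[k+2]>50: pts.append(c+r[k]*d)
pts=np.array(pts,'f4');w=np.array([plane(m,*p,100)[:2] for p in pts])
A=np.c_[2*w,np.ones(len(w))];keep=np.ones(len(w),bool)
for _ in range(4):
    x=np.linalg.lstsq(A[keep],(w[keep]**2).sum(1),rcond=None)[0];R=np.sqrt(x[2]+x[:2]@x[:2]);e=abs(np.linalg.norm(w-x[:2],axis=1)-R);keep=e<max(1.5,1.5*np.median(e))
print('ctr',x[:2],'R',R,len(w),keep.sum())
print('knobtop',plane(m,261,298,274.3+13.4))
go((*x[:2],200),176.5)
E
```

```text
ctr [ 440.87275661 -347.55588385] R 37.124200730238016 70 64
knobtop [ 461.38994683 -243.1169082   287.7       ]
t 15.5 pos [ 460.9 -244.8  274.3] F [ 0.4 -0.2 -1.5] xang 176.5 tilt [ 0. -0. -1.] w 0.33 g 59.5
shift tool mm [  13.6 -103.8   74.4] yaw+cw -0.0
```

```bash
python3 -m inch '[[[0,-0.03,0,0],[0,-0.04,0,0],[0,-0.025,0,0],[0,-0.01,0,0],[0,0,0,0],[0,0,0,0],[0,0,0,0],[0,0,0,0]]]'
python3 - <<'E'
from h import *
g0=manip.observe()
img,m=grab('wrist','w6.png');g=cv2.cvtColor(img,cv2.COLOR_RGB2GRAY)
c=proj(m,(440.9,-349,100));print(c)
for it in range(2):
    pts=[]
    for a in np.radians(range(130,411,5)):
        d=np.array([np.cos(a),np.sin(a)]);r=np.arange(30,48,.5)
        v=cv2.remap(g,(c[0]+r*d[0]).astype('f4')[None],(c[1]+r*d[1]).astype('f4')[None],cv2.INTER_LINEAR)[0].astype(float)
        k=np.argmax(v[:-4]-v[4:])+2
        if v[k-2]-v[k+2]>50: pts.append(c+r[k]*d)
    w=np.array([plane(m,*p,100)[:2] for p in pts])
    A=np.c_[2*w,np.ones(len(w))];keep=np.ones(len(w),bool)
    for _ in range(5):
        x=np.linalg.lstsq(A[keep],(w[keep]**2).sum(1),rcond=None)[0];R=np.sqrt(x[2]+x[:2]@x[:2]);e=abs(np.linalg.norm(w-x[:2],axis=1)-R);keep=e<max(1.2,1.5*np.median(e))
    c=proj(m,(*x[:2],100));print('ctr',x[:2],'R',R,len(w),keep.sum(),c)
go((*x[:2],130),176.5)
E
```

```text
t: 16.5
eef_pos: [454.6, -349.0, 274.4]
tool_rot: [0.031, 1.0, -0.0, 0.0]
wrist_force: [0.5, 0.2, -0.5]
width: 0.33
grasp_force: 59.6
[257.08564242 162.83007189]
ctr [ 440.92137299 -347.94115918] R 37.198994972255136 56 56 [258.19339863 162.78572121]
ctr [ 440.85869227 -347.98782592] R 37.19636537006129 56 56 [258.14058966 162.72454032]
t 16.55 pos [ 454.6 -349.1  274.4] F [-0.8  0.4 -0.9] xang 176.5 tilt [ 0. -0. -1.] w 0.33 g 59.6
shift tool mm [ 13.8   0.3 144.4] yaw+cw -0.0
```

View pics/w6.png

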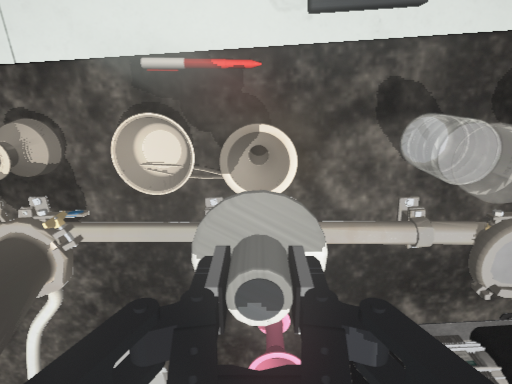

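```bash
python3 -m inch '[[[0.0133,0,0.02,0],[0,0,0.035,0],[0,0,0.035,0],[0,0,0.025,0],[0,0,0.016,0],[0,0,0.01,0],[0,0,0,0],[0,0,0,0]]]'
python3 -m inch '[[[0,0,0.001,0],[0,0,0.001,0],[0,0,0.001,0],[0,0,0,0],[0,0,0,0],[0,0,0,0],[0,0,0,0],[0,0,0,0]]]'
```

```text
t: 17.55
eef_pos: [441.7, -349.3, 134.6]
tool_rot: [0.031, 1.0, -0.001, 0.001]
wrist_force: [0.4, -0.2, -1.1]
width: 0.331
grasp_force: 59.6
t: 18.55
eef_pos: [441.1, -348.7, 130.3]
tool_rot: [0.031, 1.0, 0.0, -0.0]
wrist_force: [-0.3, 0.6, -1.5]
width: 0.33
grasp_force: 59.6
```

```bash
python3 -m inch '[[[0,0,0.001,0],[0,0,0,0],[0,0,0,0],[0,0,0,0],[0,0,0.0005,0],[0,0,0,0],[0,0,0,0],[0,0,0,0]]]'
```

```text
t: 19.55
eef_pos: [441.1, -348.7, 128.8]
tool_rot: [0.031, 1.0, 0.0, 0.0]
wrist_force: [-0.4, 0.4, -1.5]
width: 0.335
grasp_force: 59.6
```

```bash
python3 -m inch '[[[0,0,0.0007,0],[0,0,0,0],[0,0,0,0],[0,0,0,0],[0,0,0,0],[0,0,0,0],[0,0,0,0],[0,0,0,0]]]'
python3 -c "
from h import *
print(np.mean([[(grab('side'),manip.observe()['wrist_force'])[1]] for _ in range(4)],0).round(2))"
```

```text
t: 20.55
eef_pos: [441.3, -348.9, 128.5]
tool_rot: [0.031, 1.0, -0.0, 0.0]
wrist_force: [-0.8, 0.5, 4.4]
width: 0.327
grasp_force: 60.1
[[-0.45  1.49  5.49]]
```

Contact (force +5 N). Release and rise.

```bash
python3 -m inch '[[[0,0,0,0],[0,0,0,0],[0,0,0,0],[0,0,0,0],[0,0,0,0],[0,0,-0.02,0],[0,0,-0.04,0],[0,0,-0.05,0]]]' 0.3
python3 -m inch '[[[-0.02,0,-0.03,0],[0,0,-0.01,0],[0,0,0,0],[0,0,0,0],[0,0,0,0],[0,0,0,0],[0,0,0,0],[0,0,0,0]]]'
python3 - <<'E'
from h import *
go(None)
w,m=grab('wrist');s,m2=grab('side');a,_=grab('scene')
for p in[(441,-348,142),(441,-348,108)]:print(proj(m,p),proj(m2,p))
f=lambda i,x,y,k,W=130,H=150:cv2.resize(i[y:y+H,x:x+W],(W*k,H*k))
cv2.imwrite('pics/e.png',np.hstack([f(w,180,90,3,130,150),f(s,165,80,1,100,150)[:, :0].repeat(1,0) if 0 else f(s,170,240,3,130,144)[:450] if 0 else cv2.resize(s[230:380,150:280],(390,450))])[:,:,::-1])
E
```

```text
t: 21.75
eef_pos: [440.8, -348.4, 239.7]
tool_rot: [0.031, 1.0, 0.0, -0.0]
wrist_force: [0.5, 0.3, 1.0]
width: 0.699
grasp_force: 0.0
t: 22.75
eef_pos: [461.1, -349.9, 278.0]
tool_rot: [0.031, 1.0, 0.0, -0.0]
wrist_force: [1.3, 0.3, -0.4]
width: 0.703
grasp_force: 0.0
t 22.75 pos [ 461.1 -349.9  278. ] F [ 1.3  0.3 -0.4] xang 176.5 tilt [-0.  0. -1.] w 0.7 g 0.0
[258.69193298 165.79527958] [210.59733752 284.06395078]
[258.68654804 157.15796869] [211.8631406  296.90925203]
```

View pics/e.png

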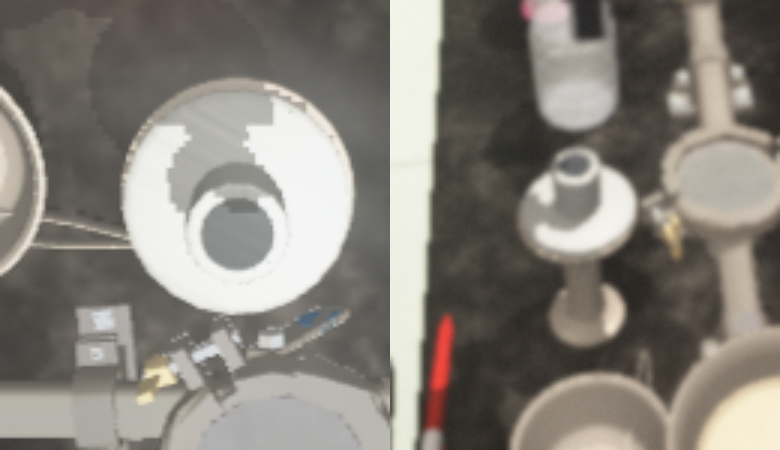

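The cap lies flat on the flange, with a thin even rim left visible (offset about 2 mm), and the spool stands upright.

```bash
python3 -c "
from plant import job
print(job.job_done())"
```

```text
the job is handed in; nothing more can be done
None
```

The job is handed in at about 23 s of the 51 s allowed: the latch was twisted to its stop and returned home, the lid sprang open, and the cap lies flat and about 2 mm off centre on the upright spool; the verdict itself was not reported back to me.

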